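Close a bearing housing and press a grease gun onto its nipple

TASK

Close the open bearing housing with its loose round cover, spigot down, so that it sits flat on the rim, and let go of it. Then lift the push grease gun out of its holder, press it squarely onto the housing's tilted grease nipple until it snaps over the ball, and keep pushing along the nipple until the sliding nozzle is clearly more than half-way into the gun. Finish still gripping the gun and holding it pressed in against its spring, with the cover in place; do not disturb the other things on the table.

Things in the scene. Friction and masses are not known exactly. Their poses are not given: they have to be found in the camera images.
- housing_rim (a point): Centre of the rim of the open bearing housing, a fixed grey block: foot plate 156x110x12 mm, on it an upright cup 76 mm across outside, 60 mm inside, rim 55 mm above the table (the cup is 35 mm deep; a shaft end 24 mm across stands 16 mm high on its floor). z is up; x points away from the grease nipple, which is on the -x side.
- nipple (a point): Centre of the ball head of the grease nipple on the housing: a steel ball 14 mm across on a neck 7 mm thick and 12 mm long free of the ball, above a hexagon 18 mm wide on a 21 mm boss. z points out along the nipple's axis, away from the housing, leaning 30 degrees from upright. The ball lies 67 mm to the nipple side of the cup's centre line, 68 mm above the table.
- cover_knob (a point): Centre of the knob of the loose cover (grasp it here): an upright cylinder 22 mm across and 24 mm tall on a plate 76 mm across and 5 mm thick, under which a spigot 53 mm across and 8 mm tall fits into the cup. Lying on the table it stands on its spigot, level, knob up, its knob centre 25 mm above the table. z is up the knob.
- cover_seat (a point): The same cover: centre of the underside of its plate, which rests on the rim (17 mm below the knob centre). z is up the knob.
- holder_top (a point): Centre of the upper rim of the gun's holder, a fixed black collar 52 mm across and 62 mm tall with a bore of 32 mm, on an 80 mm foot. The gun hangs in it nozzle down, its flange resting on this rim.
- gun_grip (a point): Centre of the barrel of the push grease gun (grasp it round the barrel): barrel 28 mm across, 51 mm long, 25.5 mm of it either side of this point. z points up the barrel, away from the nozzle. Below the barrel come a flange 42 mm across, 5 mm thick, a collar 26 mm across, and the nozzle, 26 mm across, whose mouth is 86.5 mm below this point while not pressed; the whole is 112 mm long and weighs about 0.3 kg.
- nozzle_seat (a point): Where the centre of the nipple's ball sits in the nozzle when snapped on: on the gun's axis, 11 mm inside the mouth, 75.5 mm below gun_grip while the nozzle is not pressed. The bore is 17 mm wide; four sprung jaws 5 mm inside the mouth open against a push of about 5 to 7 N and snap shut behind the ball, drawing it onto its seat. z points up the barrel.
- gun_nozzle (a joint): How far the nozzle is pushed up into the gun, in m: 0 fully out, 0.014 fully in. Its spring starts at 5 N and reaches 12 N fully in.
- ink_tin: Bystander, leave alone: small round tin, 53 mm wide, 61 tall, standing left of the housing; origin under its centre.
- color_jar: Bystander, leave alone: small round jar, 39 mm wide, 46 tall, standing behind and right of the housing; origin under its centre.
- marker: Bystander, leave alone: marker pen, 12x108x12 mm, lying in front of the housing; origin under its centre.
- tape: Bystander, leave alone: roll of masking tape, 93 mm wide, 24 tall, lying behind the housing; origin under its centre.
Not all that is in view belongs to the job. Leave any purple look-alike of the part that bears cover_knob alone.

How it is judged:
By the outcome, as a careful person would: the job done as asked, in the order asked, and still so for the second after the job is handed in, while the arm keeps its last pose, push and grip.
It also fails if it takes over 53 s, if anything falls off the work surface, if the arm or the gripper's body presses on something with over 40 N, if the wrist force passes 120 N, or if a joint passes its speed limit or range.

ROBOT

A 6-joint arm with a two-finger parallel gripper is mounted at the origin on a cart in front of the work surface, level with it; the furniture and walls round the work are solid. World frame = base frame: x ahead of the robot, y to its left, z up, the work surface at z = 0. Lengths are in m, angles in rad, forces in N, time in s.
With the tool pointing down it reaches from about 0.375 to 0.975 m from the base axis. Payload 3.8 kg.
Tool frame: the origin (TCP) lies at the very end of the fingers, on their centre line; the grasp point (between the pads) lies 19 mm behind it; z points along the fingers, y is the line along which they close (so a half turn about z gives the same grasp; the last joint's range is limited). The gripper opens to 88 mm and grips with 3 to 60 N. Pads are 18 mm wide; open, the fingers measure 123 mm over their backs; the gripper's body (75 mm by 187 mm) begins 45 mm behind the grasp point.
Start: joints at [1.14, 0.264, 1.604, -0, 1.274, -0.037], TCP at [0.259, 0.623, 0.239] pointing down, gripper open.
Joint ranges: [-2.63, 2.63], [-0.94, 2.18], [0.31, 2.57], [-1.31, 4.45], [0, 2.66], [-2.55, 2.55]. Speed limits (rad/s): [2.57, 2.57, 3.14, 3.14, 3.14, 3.14].

INTERFACE

Orientations are given as a unit quaternion [w, x, y, z].
In Python, from bench import manip gives the robot as it stands.
- The arm moves only by the tool step_arm, never from a script. Its argument "plan" is a list of rows, each an object of numbers: "tx", "ty", "tz": the shift along the tool's x, y, z in m; "rx", "ry", "rz": the turn, a rotation vector about the tool's x, y, z in rad; "hand": the opening, from 0 (shut) to 1 (fully open). A call has 1 to 12 rows; each row is the pose to reach, as a shift and turn from the pose commanded when the call began, along the tool's axes at that moment; what a row does not reach only later rows make up. A row lasts 1/8 s, in which the tool goes at most 62.5 mm and 10.7 degrees, less where a joint would pass 70% of its speed; a pose out of reach is approached as far as the arm can. A call with a gripper value outside its range is refused whole. The fingers move at their own pace and stop on an object; "grip_force" is the grip in N (left out, the last holds). Time passes only in rows, so rows that repeat a pose let the fingers close. It gives the time, the measured TCP pose, the force, the opening and the grip force at its end, in the units of the state.
- manip.read_state(): the state, without advancing time (a new reading comes with each control period).
- manip.capture(name): name is "scene" or "top"; returns (picture, depth): 420x560x3 uint8, red, green, blue; 420x560 float32, m along the optical axis (not along the pixel's ray), 0 where there is no reading.
- manip.camera_model(name): a dict with "K" (3x3 intrinsics, pixels), "rvec" (rotation vector, rad) and "tvec" (3), from world to camera coordinates, as OpenCV has them. Camera axes: x right, y down, z forward; pixel columns grow to the right and rows downward; lengths in m; the calibration is good to about 2 mm. A picture is of the moment at which its call begins. camera_model takes no time and is no camera call.
- manip.hand_in(): hands the job in; it is judged then, once.
Trained networks look in the newest picture that a camera, given by its name, has taken for a name from the list of things; names that differ only in an ending like _2 or _b are one class to them, and where a whole thing is asked for, a point or a joint stands for the part that bears it (a point fixed in the world has none). Each returns a list of dicts, best first, with "score" (0 to 1); they miss things now and then, are a little off and sometimes report something else, mostly with a low value. They report only what shows in the picture. A call takes as long as a camera call. They do not tell look-alikes from the thing itself.
- manip.cut_out(camera, name): "pixels" (420x560 bool, what is visible of it) and "at" ([column, row] in pixels, amid what is visible of it).
The state is a dict: "t": time; "joint_positions": joint angles; "qvel": joint speeds; "joint_torque": joint torques, N m; "ee_pos": TCP position; "tcp_rot": TCP orientation; "ft_force": force on the tool from outside, world axes, zero at the start; "ft_torque": the same for the moment, N m; "finger_gap": finger opening in m; "gripper_force": force on a finger pad.
Only numpy, scipy, OpenCV 4.12 (cv2) and the standard library are available. Lean on these libraries where they do the work, as an engineer would, in place of code of your own. Each camera call takes 0.05 s, during which the arm holds its last target. There are 200 camera calls.

## Working session

There is one attempt and no reset: what is moved stays moved. The work goes in short steps, Python scripts to look and compute and a tool call to move; the robot and the scene stay as the last step left them, time stands still between calls to the robot, and variables do not carry over. Pictures are saved under pics/ and viewed, at most 10 in all, crops included, and the job is handed in when it is done.

Besides the shell and the picture viewer there is one more tool, called after "Request:" as a command line: name --argument value ..., lists and objects as JSON in quotes. step_arm: Moves the arm, as the interface text tells. Its arguments: {"type":"object","properties":{"plan":{"type":"array","items":{"type":"object","properties":{"tx":{"type":"number"},"ty":{"type":"number"},"tz":{"type":"number"},"rx":{"type":"number"},"ry":{"type":"number"},"rz":{"type":"number"},"hand":{"type":"number"}}}},"grip_force":{"type":"number"}},"required":["plan"]}

```bash
mkdir -p pics
cat > h.py <<'E'
import numpy as np, cv2
from bench import manip
def cam(n):
    m=manip.camera_model(n); R=cv2.Rodrigues(np.array(m["rvec"],float))[0]
    return np.array(m["K"]),R,np.array(m["tvec"],float).ravel()
def cloud(n,depth):
    K,R,t=cam(n); v,u=np.mgrid[:420,:560]
    p=np.stack([(u-K[0,2])/K[0,0]*depth,(v-K[1,2])/K[1,1]*depth,depth],-1)
    return (p-t)@R
def save(n,img,f): cv2.imwrite("pics/"+f,img[:,:,::-1])
E
python3 - <<'E'
from h import *
for n in ("scene","top"):
    im,d=manip.capture(n); save(n,im,n+"0.png"); np.savez(n+"0.npz",im=im,d=d); P=cloud(n,d)
    K,R,t=cam(n); print(n,"cam at",(-R.T@t).round(3),"axis",R[2].round(2))
    for k in ["housing_rim","nipple","cover_knob","holder_top","gun_grip","ink_tin","color_jar","marker","tape"]:
        for o in manip.cut_out(n,k)[:3]:
            m=o["pixels"]&(d>0); q=P[m]
            if len(q): print(k,round(o["score"],2),np.round(o["at"]),m.sum(),"lo",np.percentile(q,3,0).round(3),"hi",np.percentile(q,97,0).round(3))
E
```

```text
scene cam at [-0.003 -0.075  0.698] axis [ 0.58  0.37 -0.72]
nipple 0.67 [326. 238.] 3299 lo [0.479 0.105 0.005] hi [0.601 0.246 0.056]
cover_knob 0.94 [394. 263.] 997 lo [0.523 0.003 0.002] hi [0.592 0.069 0.038]
cover_knob 0.94 [382. 193.] 623 lo [0.702 0.101 0.01 ] hi [0.764 0.166 0.037]
cover_knob 0.86 [172. 300.] 1174 lo [0.232 0.313 0.01 ] hi [0.297 0.38  0.037]
holder_top 0.89 [209. 244.] 946 lo [0.388 0.342 0.004] hi [0.452 0.406 0.063]
gun_grip 0.78 [204. 220.] 511 lo [0.405 0.359 0.064] hi [0.436 0.392 0.119]
ink_tin 0.93 [262. 168.] 630 lo [0.617 0.382 0.005] hi [0.658 0.424 0.062]
color_jar 0.72 [423. 220.] 406 lo [0.677 0.014 0.005] hi [0.709 0.045 0.047]
marker 0.93 [253. 302.] 401 lo [ 0.304  0.201 -0.002] hi [0.401 0.236 0.013]
tape 0.8 [331. 167.] 941 lo [0.717 0.231 0.003] hi [0.801 0.314 0.027]
top cam at [0.447 0.244 1.237] axis [ 0.07  0.01 -1.  ]
housing_rim 0.72 [302. 198.] 2207 lo [0.486 0.112 0.009] hi [0.627 0.246 0.058]
nipple 0.58 [305. 201.] 2297 lo [0.483 0.112 0.008] hi [0.626 0.251 0.058]
cover_knob 0.95 [318. 134.] 536 lo [0.703 0.103 0.009] hi [0.765 0.165 0.038]
cover_knob 0.9 [188. 201.] 563 lo [0.521 0.459 0.01 ] hi [0.583 0.521 0.038]
cover_knob 0.88 [240. 305.] 622 lo [0.233 0.315 0.009] hi [0.296 0.379 0.038]
holder_top 0.62 [234. 247.] 579 lo [ 0.386  0.342 -0.   ] hi [0.458 0.417 0.07 ]
gun_grip 0.74 [226. 252.] 214 lo [0.404 0.36  0.063] hi [0.44  0.394 0.121]
gun_grip 0.54 [356. 198.] 631 lo [0.524 0.004 0.002] hi [0.591 0.069 0.038]
ink_tin 0.56 [217. 164.] 382 lo [0.616 0.384 0.006] hi [0.662 0.43  0.064]
color_jar 0.5 [360. 144.] 174 lo [0.678 0.018 0.015] hi [0.71  0.049 0.049]
marker 0.68 [291. 270.] 233 lo [ 0.308  0.199 -0.004] hi [0.403 0.233 0.016]
tape 0.95 [271. 117.] 776 lo [ 0.717  0.236 -0.   ] hi [0.804 0.319 0.029]
```

Run:
```python
import cv2,numpy as np
s=cv2.imread("pics/scene0.png");t=cv2.imread("pics/top0.png")
a=cv2.resize(s[130:350,130:450],(800,550),interpolation=cv2.INTER_CUBIC);cv2.imwrite("pics/a.png",a)
b=cv2.resize(t[90:330,160:400],(600,600),interpolation=cv2.INTER_CUBIC);cv2.imwrite("pics/b.png",b)
```

```text
(no output)
```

View pics/a.png

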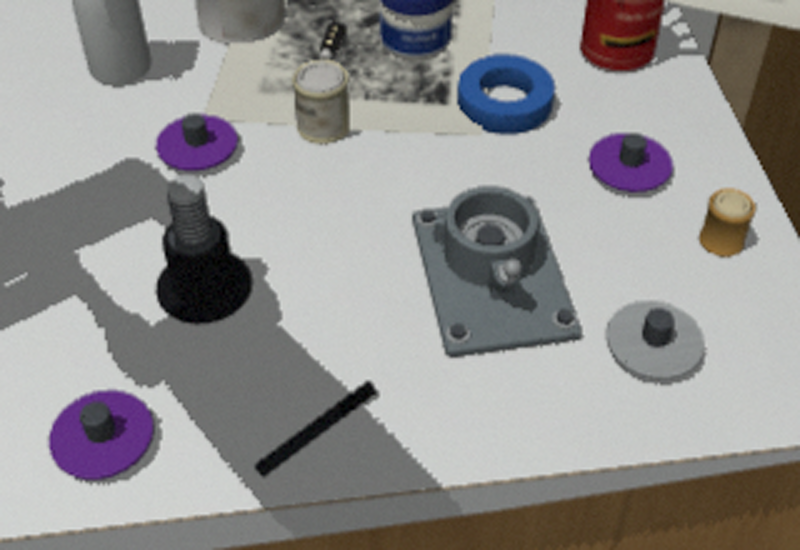

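View pics/b.png

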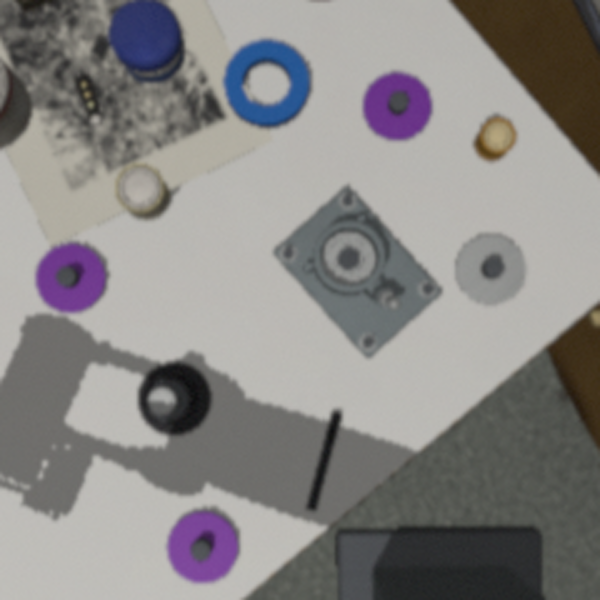

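The grey cover is at scene (392,266), right of the housing; the other three covers are purple look-alikes. The open cup is at scene about (326,220) with the nipple toward (332,238). The gun stands in the black holder at (206,225).

```bash
cat >> h.py <<'E'
from scipy.optimize import least_squares
def circ(q,r):
    f=lambda c:np.hypot(q[:,0]-c[0],q[:,1]-c[1])-r
    s=least_squares(f,q[:,:2].mean(0),loss="soft_l1",f_scale=.002); return s.x,np.sqrt(np.mean(s.fun**2))
def near(P,d,c,rad,z0,z1):
    return P[(d>0)&(np.hypot(P[...,0]-c[0],P[...,1]-c[1])<rad)&(P[...,2]>z0)&(P[...,2]<z1)]
E
python3 - <<'E'
from h import *
for n in ("scene","top"):
    f=np.load(n+"0.npz"); d=f["d"]; P=cloud(n,d)
    q=near(P,d,(.557,.036),.06,-.01,.005); print(n,"table z",np.median(q[:,2]).round(4))
    q=near(P,d,(.557,.036),.05,.008,.018); h,_=cv2.minEnclosingCircle((q[:,:2]*1000).astype(np.float32)),0; print("plate",h,np.median(q[:,2]))
    q=near(P,d,(.557,.036),.025,.031,.045); print("knob",len(q),q.mean(0),np.median(q[:,2]))
    q=near(P,d,(.56,.18),.06,.05,.060); 
    c,e=circ(q,.034); print("rim",len(q),c,e,np.median(q[:,2]))
    q=near(P,d,(.56,.18),.12,.06,.09); print("ball",len(q),q.round(3).tolist()[:30])
    q=near(P,d,(.56,.18),.12,.007,.017); r=cv2.minAreaRect((q[:,:2]*1000).astype(np.float32)); print("foot",r)
    q=near(P,d,(.42,.376),.05,.07,.11); print("gun",len(q),*circ(q,.014))
    q=near(P,d,(.42,.376),.05,.11,.135); print("guntop",len(q),q.mean(0),q[:,2].max())
    q=near(P,d,(.42,.376),.05,.02,.055); print("holder",len(q),*circ(q,.026))
E
```

```text
scene table z -0.0005
plate ((557.7994384765625, 37.22201919555664), 38.905941009521484) 0.01308201732506538
knob 97 [0.55579222 0.03610476 0.03639913] 0.03673841563726822
rim 416 [0.56684984 0.18865539] 0.007518107853323962 0.05455109480685287
ball 42 [[0.522, 0.149, 0.074], [0.524, 0.148, 0.073], [0.522, 0.146, 0.075], [0.52, 0.152, 0.071], [0.518, 0.15, 0.074], [0.518, 0.148, 0.075], [0.518, 0.146, 0.076], [0.519, 0.144, 0.077], [0.522, 0.143, 0.074], [0.516, 0.151, 0.072], [0.515, 0.148, 0.076], [0.516, 0.146, 0.075], [0.517, 0.145, 0.075], [0.516, 0.143, 0.077], [0.52, 0.142, 0.074], [0.523, 0.141, 0.071], [0.514, 0.15, 0.072], [0.514, 0.147, 0.073], [0.514, 0.146, 0.074], [0.515, 0.144, 0.074], [0.515, 0.142, 0.076], [0.517, 0.14, 0.075], [0.521, 0.14, 0.071], [0.514, 0.149, 0.069], [0.515, 0.148, 0.07], [0.514, 0.145, 0.072], [0.514, 0.143, 0.073], [0.516, 0.142, 0.073], [0.517, 0.14, 0.072], [0.521, 0.14, 0.069]]
foot ((567.8590087890625, 156.4156951904297), (170.0371856689453, 158.8243865966797), 41.288394927978516)
gun 220 [0.42281488 0.37812856] 0.0008974142151595571
gunto
[... 634 characters left out ...]
 0.074], [0.522, 0.149, 0.072], [0.522, 0.147, 0.073], [0.522, 0.144, 0.073], [0.522, 0.141, 0.071], [0.519, 0.152, 0.074], [0.519, 0.149, 0.075], [0.519, 0.147, 0.074], [0.519, 0.145, 0.078], [0.519, 0.142, 0.072], [0.516, 0.152, 0.076], [0.516, 0.15, 0.076], [0.516, 0.147, 0.076], [0.516, 0.144, 0.075], [0.516, 0.142, 0.075], [0.514, 0.152, 0.072], [0.514, 0.149, 0.07], [0.514, 0.147, 0.076], [0.514, 0.144, 0.073]]
foot ((553.6873779296875, 168.06141662597656), (199.8243865966797, 156.90139770507812), 58.73626708984375)
gun 28 [0.42160603 0.37775297] 0.002734604248401626
guntop 105 [0.42164123 0.37768341 0.11790563] 0.1239467601294699
holder 23 [0.42147333 0.37902083] 0.0002309789102422376
```

Run:
```python
from h import *
for n in ("scene","top"):
    f=np.load(n+"0.npz"); d=f["d"]; P=cloud(n,d)
    c=np.array([.56,.185])
    q=near(P,d,(.565,.19),.065,.051,.059)
    f2=lambda c:np.maximum(np.abs(np.hypot(q[:,0]-c[0],q[:,1]-c[1])-.034)-.004,0)
    best=min(((np.minimum(f2((x,y)),.004).sum(),x,y) for x in np.arange(.545,.59,.0005) for y in np.arange(.165,.21,.0005)))
    print(n,"rim",best,len(q))
    q=near(P,d,(.518,.147),.013,.066,.09)
    s=least_squares(lambda b:np.linalg.norm(q-b,axis=1)-.007,[.517,.147,.068],loss="soft_l1",f_scale=.001)
    print("ball",len(q),s.x,np.sqrt(np.mean(s.fun**2)))
    K,R,t=cam(n);
    q=near(P,d,(.56,.18),.12,.009,.0155); a=(q[:,:2]*1000).astype(np.float32)
    m=np.zeros((400,400),np.uint8); 
    for x,y in a: cv2.circle(m,(int(x-380),int(y)),2,255,-1)
    m=cv2.morphologyEx(m,cv2.MORPH_OPEN,np.ones((7,7),np.uint8)); nl,l,st,ce=cv2.connectedComponentsWithStats(m); i=1+st[1:,4].argmax()
    for i in range(1,nl):
        if st[i,4]>3000: print("foot",st[i,4],ce[i],cv2.minAreaRect(np.argwhere(l==i)[:,::-1].astype(np.float32)))
s=manip.read_state(); print(s)
print(cv2.Rodrigues(np.zeros(3))[0][0]); 
from scipy.spatial.transform import Rotation as Ro
w=s["tcp_rot"]; print(Ro.from_quat([*w[1:],w[0]]).as_matrix().round(3))
```

```text
scene rim (np.float64(0.15154619090984098), np.float64(0.5684999999999975), np.float64(0.18950000000000003)) 389
ball 41 [0.51892437 0.14573146 0.0690146 ] 0.0009138221529595747
foot 6947 [146.62948035 155.35425363] ((160.54888916015625, 165.486083984375), (119.31782531738281, 111.62079620361328), 40.42607498168945)
top rim (np.float64(0.13772481132754325), np.float64(0.5679999999999975), np.float64(0.19050000000000003)) 261
ball 24 [0.51759503 0.14705745 0.06909242] 0.001073196532347818
{'t': 1.0, 'joint_positions': array([ 1.14009484e+00,  2.63898025e-01,  1.60398382e+00, -3.26718108e-05,
        1.27369085e+00, -3.68654890e-02]), 'qvel': array([ 0.00060511,  0.00059227,  0.0016851 ,  0.0009261 ,  0.00135604,
       -0.00080563]), 'joint_torque': array([ 5.90484506e-04, -5.02069759e+01, -3.57273138e+01,  7.27891037e-02,
        1.85715663e-02, -2.01487194e-05]), 'ee_pos': array([0.2590126 , 0.62333404, 0.2387158 ]), 'tcp_rot': array([1.75065675e-05, 1.95643134e-01, 9.80675157e-01, 6.08690944e-06]), 'ft_force': array([ 0.28270109, -0.64595693, -0.06904491]), 'ft_torque': array([-0.02461132,  0.01969199,  0.05214495]), 'gripper_force': 0.0, 'finger_gap': 0.08791277495534476}
[1. 0. 0.]
[[-0.923  0.384  0.   ]
 [ 0.384  0.923  0.   ]
 [-0.     0.    -1.   ]]
```

Request:
step_arm --plan '[{"tx":-0.5,"ty":-0.427,"tz":0.1,"rz":1.176,"hand":0.6},{"tx":-0.5,"ty":-0.427,"tz":0.1,"rz":1.176,"hand":0.6},{"tx":-0.5,"ty":-0.427,"tz":0.1,"rz":1.176,"hand":0.6},{"tx":-0.5,"ty":-0.427,"tz":0.1,"rz":1.176,"hand":0.6},{"tx":-0.5,"ty":-0.427,"tz":0.1,"rz":1.176,"hand":0.6},{"tx":-0.5,"ty":-0.427,"tz":0.1,"rz":1.176,"hand":0.6},{"tx":-0.5,"ty":-0.427,"tz":0.1,"rz":1.176,"hand":0.6},{"tx":-0.5,"ty":-0.427,"tz":0.1,"rz":1.176,"hand":0.6},{"tx":-0.5,"ty":-0.427,"tz":0.1,"rz":1.176,"hand":0.6},{"tx":-0.5,"ty":-0.427,"tz":0.1,"rz":1.176,"hand":0.6},{"tx":-0.5,"ty":-0.427,"tz":0.1,"rz":1.176,"hand":0.6},{"tx":-0.5,"ty":-0.427,"tz":0.1,"rz":1.176,"hand":0.6}]'

```text
invalid input
```

Request:
step_arm --plan '[{"tx":-0.04,"ty":-0.035,"tz":0.01,"rx":0,"ry":0,"rz":0.1,"hand":0.6}]' --grip_force 20

```text
t: 1.12
ee_pos: [0.282, 0.578, 0.2295]
tcp_rot: [0.0, 0.244, 0.97, 0.002]
ft_force: [0.9, -0.2, -0.2]
finger_gap: 0.0803
gripper_force: 0.0
```

Request:
step_arm --plan '[{"tx":-0.04,"ty":-0.028,"tz":0.008,"rx":0,"ry":0,"rz":0.1,"hand":0.6},{"tx":-0.083,"ty":-0.057,"tz":0.015,"rx":0,"ry":0,"rz":0.2,"hand":0.6},{"tx":-0.13,"ty":-0.09,"tz":0.023,"rx":0,"ry":0,"rz":0.3,"hand":0.6},{"tx":-0.175,"ty":-0.12,"tz":0.03,"rx":0,"ry":0,"rz":0.4,"hand":0.6},{"tx":-0.22,"ty":-0.152,"tz":0.04,"rx":0,"ry":0,"rz":0.5,"hand":0.6},{"tx":-0.265,"ty":-0.184,"tz":0.05,"rx":0,"ry":0,"rz":0.6,"hand":0.6},{"tx":-0.31,"ty":-0.215,"tz":0.06,"rx":0,"ry":0,"rz":0.7,"hand":0.6},{"tx":-0.355,"ty":-0.246,"tz":0.07,"rx":0,"ry":0,"rz":0.8,"hand":0.6},{"tx":-0.4,"ty":-0.277,"tz":0.08,"rx":0,"ry":0,"rz":0.9,"hand":0.6},{"tx":-0.445,"ty":-0.308,"tz":0.085,"rx":0,"ry":0,"rz":1.0,"hand":0.6},{"tx":-0.48,"ty":-0.332,"tz":0.089,"rx":0,"ry":0,"rz":1.076,"hand":0.6},{"tx":-0.497,"ty":-0.344,"tz":0.089,"rx":0,"ry":0,"rz":1.076,"hand":0.6}]' --grip_force 20

```text
t: 2.62
ee_pos: [0.5576, 0.0353, 0.1395]
tcp_rot: [-0.0, 0.707, 0.707, -0.0]
ft_force: [0.6, 0.4, -0.3]
finger_gap: 0.0529
gripper_force: 0.0
```

Run:
```python
from h import *
im,d=manip.capture("top"); K,R,t=cam("top"); P=cloud("top",d)
s=manip.read_state(); print(s["ee_pos"],s["joint_positions"].round(3),s["tcp_rot"].round(4))
im2,d2=manip.capture("scene"); cv2.imwrite("pics/c.png",cv2.resize(im2[190:310,300:460,::-1],(800,600),interpolation=cv2.INTER_CUBIC))
```

```text
[0.55859068 0.03426979 0.13985137] [ 1.700e-02  1.300e-01  1.954e+00 -1.000e-03  1.056e+00  1.800e-02] [ 7.000e-04  7.070e-01  7.072e-01 -1.000e-04]
```

View pics/c.png

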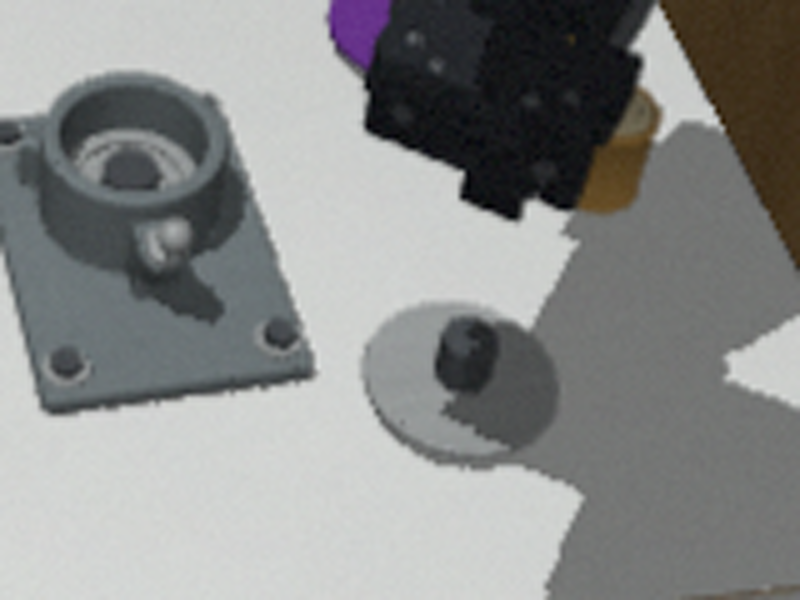

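The cover (knob at crop (467,353)) and the open cup (130,140) are clear. The gripper hovers over the cover with its closing line along world x. Next I descend.

Request:
step_arm --plan '[{"tx":0,"ty":0,"tz":0.05,"rx":0,"ry":0,"rz":0,"hand":0.6},{"tx":0,"ty":0,"tz":0.09,"rx":0,"ry":0,"rz":0,"hand":0.6},{"tx":0,"ty":0,"tz":0.113,"rx":0,"ry":0,"rz":0,"hand":0.6},{"tx":0,"ty":0,"tz":0.123,"rx":0,"ry":0,"rz":0,"hand":0.6},{"tx":0,"ty":0,"tz":0.123,"rx":0,"ry":0,"rz":0,"hand":0.6}]' --grip_force 25

```text
t: 3.35
ee_pos: [0.5566, 0.0382, 0.0166]
tcp_rot: [-0.0, 0.706, 0.708, -0.0]
ft_force: [0.3, -0.0, 0.0]
finger_gap: 0.0527
gripper_force: 0.0
```

Request:
step_arm --plan '[{"tx":0,"ty":0,"tz":0,"rx":0,"ry":0,"rz":0,"hand":0.1},{"tx":0,"ty":0,"tz":0,"rx":0,"ry":0,"rz":0,"hand":0.1},{"tx":0,"ty":0,"tz":0,"rx":0,"ry":0,"rz":0,"hand":0.1},{"tx":0,"ty":0,"tz":0,"rx":0,"ry":0,"rz":0,"hand":0.1},{"tx":0,"ty":0,"tz":0,"rx":0,"ry":0,"rz":0,"hand":0.1},{"tx":0,"ty":0,"tz":0,"rx":0,"ry":0,"rz":0,"hand":0.1}]' --grip_force 25

```text
t: 4.1
ee_pos: [0.5573, 0.0371, 0.0174]
tcp_rot: [0.0, 0.707, 0.707, 0.0]
ft_force: [-2.1, 0.5, 5.1]
finger_gap: 0.0213
gripper_force: 25.0
```

Request:
step_arm --plan '[{"tx":0,"ty":0,"tz":-0.02,"rx":0,"ry":0,"rz":0,"hand":0.1},{"tx":0,"ty":0,"tz":-0.06,"rx":0,"ry":0,"rz":0,"hand":0.1},{"tx":0.0,"ty":0,"tz":-0.095,"rx":0,"ry":0,"rz":0,"hand":0.1},{"tx":0.02,"ty":0.002,"tz":-0.1,"rx":0,"ry":0,"rz":0,"hand":0.1},{"tx":0.06,"ty":0.005,"tz":-0.1,"rx":0,"ry":0,"rz":0,"hand":0.1},{"tx":0.1,"ty":0.008,"tz":-0.1,"rx":0,"ry":0,"rz":0,"hand":0.1},{"tx":0.135,"ty":0.011,"tz":-0.1,"rx":0,"ry":0,"rz":0,"hand":0.1},{"tx":0.153,"ty":0.0115,"tz":-0.1,"rx":0,"ry":0,"rz":0,"hand":0.1},{"tx":0.153,"ty":0.0115,"tz":-0.1,"rx":0,"ry":0,"rz":0,"hand":0.1}]' --grip_force 25

```text
t: 5.22
ee_pos: [0.5675, 0.1913, 0.1154]
tcp_rot: [-0.0, 0.706, 0.708, -0.001]
ft_force: [1.1, -0.3, -0.9]
finger_gap: 0.021
gripper_force: 25.0
```

Run:
```python
from h import *
for n in("scene","top"):
    im,d=manip.capture(n); P=cloud(n,d); np.savez(n+"1.npz",im=im,d=d)
    q=near(P,d,(.568,.19),.055,.095,.125); q=q[:,:]
    print(n,len(q),q[:,:2].mean(0),np.median(q[:,2]))
    if len(q)>10:
        q=q[np.abs(q[:,2]-.113)<.004]; print(len(q),cv2.minEnclosingCircle((q[:,:2]*1000).astype(np.float32)))
    if n=="scene": cv2.imwrite("pics/d.png",cv2.resize(im[140:300,240:440,::-1],(750,600),interpolation=cv2.INTER_CUBIC))
```

```text
scene 524 [0.56041125 0.17787669] 0.11108027986384354
448 ((567.9733276367188, 189.54339599609375), 37.66083526611328)
top 0 [nan nan] nan<stdin>:5: RuntimeWarning: Mean of empty slice.
  ret = um.true_divide(
  return _methods._mean(a, axis=axis, dtype=dtype,
  ret = ret.dtype.type(ret / rcount)
```

View pics/d.png

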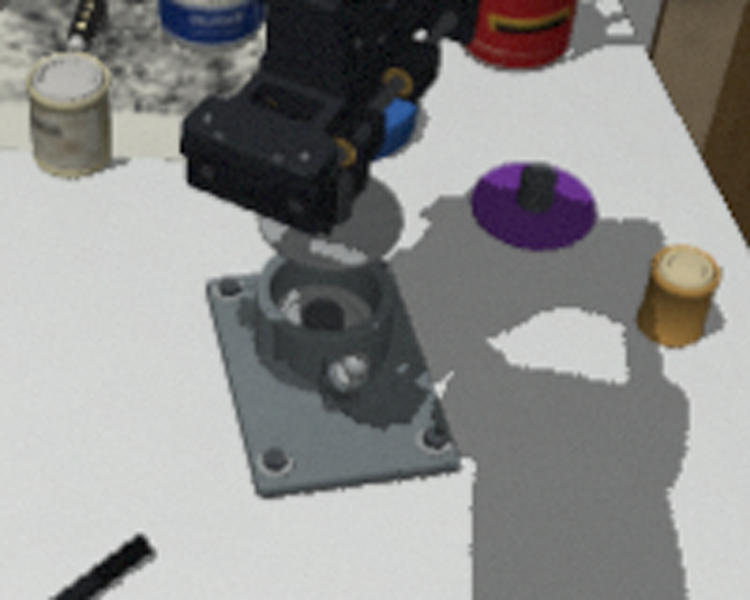

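The held cover (crop (335,225)) is level and centred above the cup (crop (325,300)). I lower it and release.

Request:
step_arm --plan '[{"tx":0,"ty":0,"tz":0.02,"rx":0,"ry":0,"rz":0,"hand":0.1},{"tx":0,"ty":0,"tz":0.038,"rx":0,"ry":0,"rz":0,"hand":0.1},{"tx":0,"ty":0,"tz":0.046,"rx":0,"ry":0,"rz":0,"hand":0.1},{"tx":0,"ty":0,"tz":0.051,"rx":0,"ry":0,"rz":0,"hand":0.1},{"tx":0,"ty":0,"tz":0.0525,"rx":0,"ry":0,"rz":0,"hand":0.1},{"tx":0,"ty":0,"tz":0.0525,"rx":0,"ry":0,"rz":0,"hand":0.1}]' --grip_force 25

```text
t: 6.08
ee_pos: [0.569, 0.1904, 0.0646]
tcp_rot: [0.0, 0.707, 0.707, 0.001]
ft_force: [0.2, -0.7, -1.2]
finger_gap: 0.0212
gripper_force: 25.0
```

Request:
step_arm --plan '[{"tx":0,"ty":0,"tz":0.0012,"rx":0,"ry":0,"rz":0,"hand":0.1},{"tx":0,"ty":0,"tz":0.0012,"rx":0,"ry":0,"rz":0,"hand":0.1},{"tx":0,"ty":0,"tz":0.0005,"rx":0,"ry":0,"rz":0,"hand":0.5},{"tx":0,"ty":0,"tz":0,"rx":0,"ry":0,"rz":0,"hand":0.5},{"tx":0,"ty":0,"tz":0,"rx":0,"ry":0,"rz":0,"hand":0.5},{"tx":0,"ty":0,"tz":-0.01,"rx":0,"ry":0,"rz":0,"hand":0.5},{"tx":0,"ty":0,"tz":-0.04,"rx":0,"ry":0,"rz":0,"hand":0.5},{"tx":0,"ty":0,"tz":-0.09,"rx":0,"ry":0,"rz":0,"hand":0.5}]' --grip_force 25

```text
t: 7.08
ee_pos: [0.5668, 0.1897, 0.1534]
tcp_rot: [-0.001, 0.707, 0.707, -0.002]
ft_force: [0.8, 0.3, 0.5]
finger_gap: 0.0441
gripper_force: 0.0
```

Request:
step_arm --plan '[{"tx":0.02,"ty":-0.016,"tz":-0.01,"rx":0,"ry":0,"rz":0.1,"hand":0.6},{"tx":0.042,"ty":-0.032,"tz":-0.02,"rx":0,"ry":0,"rz":0.2,"hand":0.6},{"tx":0.065,"ty":-0.05,"tz":-0.02,"rx":0,"ry":0,"rz":0.3,"hand":0.6},{"tx":0.09,"ty":-0.07,"tz":-0.02,"rx":0,"ry":0,"rz":0.4,"hand":0.6},{"tx":0.115,"ty":-0.09,"tz":-0.02,"rx":0,"ry":0,"rz":0.5,"hand":0.6},{"tx":0.14,"ty":-0.11,"tz":-0.02,"rx":0,"ry":0,"rz":0.6,"hand":0.6},{"tx":0.165,"ty":-0.128,"tz":-0.02,"rx":0,"ry":0,"rz":0.7,"hand":0.6},{"tx":0.18,"ty":-0.14,"tz":-0.02,"rx":0,"ry":0,"rz":0.8,"hand":0.6},{"tx":0.1885,"ty":-0.1456,"tz":-0.02,"rx":0,"ry":0,"rz":0.855,"hand":0.6},{"tx":0.1885,"ty":-0.1456,"tz":-0.02,"rx":0,"ry":0,"rz":0.855,"hand":0.6}]' --grip_force 50

```text
t: 8.32
ee_pos: [0.4224, 0.3792, 0.1748]
tcp_rot: [-0.0, 0.936, 0.352, 0.0]
ft_force: [0.8, -0.1, 0.1]
finger_gap: 0.053
gripper_force: 0.0
```

Run:
```python
from h import *
a=[]
for n in("scene","top")*3:
    im,d=manip.capture(n); s=manip.read_state(); a.append(s["ee_pos"]); P=cloud(n,d)
    q=near(P,d,(.568,.19),.045,.055,.066); print(n,len(q),cv2.minEnclosingCircle((q[:,:2]*1000).astype(np.float32)))
    if len(q)>50:
        A=np.c_[q[:,:2]-[.568,.19],np.ones(len(q))]; print("plane",np.linalg.lstsq(A,q[:,2],rcond=None)[0])
    q=near(P,d,(.518,.147),.013,.066,.09)
    if len(q)>8:
        s2=least_squares(lambda b:np.linalg.norm(q-b,axis=1)-.007,[.517,.147,.068],loss="soft_l1",f_scale=.001); print("ball",len(q),s2.x)
print(np.mean(a,0),np.std(a,0),s["joint_positions"].round(3),s["tcp_rot"])
im,d=manip.capture("scene"); cv2.imwrite("pics/e.png",cv2.resize(im[140:300,160:360,::-1],(750,600),interpolation=cv2.INTER_CUBIC))
```

```text
scene 706 ((569.6925048828125, 189.21888732910156), 40.207244873046875)
plane [0.01439934 0.00226266 0.0600107 ]
ball 42 [0.51893841 0.14591078 0.06866347]
top 599 ((569.2024536132812, 190.64401245117188), 38.597225189208984)
plane [0.01057599 0.00401544 0.06031491]
ball 24 [0.51764342 0.14618555 0.06896708]
scene 703 ((569.5729370117188, 190.2843017578125), 38.74033737182617)
plane [0.010105   0.00033802 0.06004409]
ball 40 [0.51934728 0.14614531 0.06843447]
top 605 ((568.9346923828125, 190.64266967773438), 38.50404357910156)
plane [ 0.00937624 -0.00217862  0.06048528]
ball 24 [0.51774943 0.14698071 0.06854415]
scene 700 ((569.7763671875, 190.21029663085938), 39.46251678466797)
plane [0.00806913 0.00327264 0.06006199]
ball 42 [0.51905697 0.14603292 0.06858374]
top 594 ((569.0420532226562, 190.78280639648438), 38.410396575927734)
plane [ 0.0096991  -0.00265491  0.06022864]
ball 24 [0.51756321 0.14699625 0.06983739]
[0.42291241 0.37833574 0.17449514] [0.00012592 0.00023303 0.00015702] [ 0.686  0.111  1.907 -0.     1.124  1.54 ] [5.52962049e-05 9.36514225e-01 3.50629580e-01 2.50834832e-05]
```

View pics/e.png

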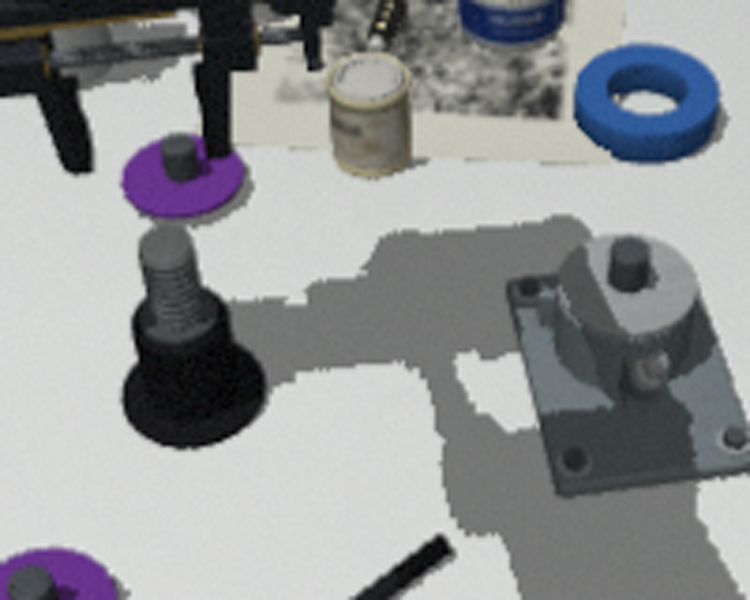

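The cover sits flat on the rim (crop (628,285)), plane fit 60 mm high. The gun in its holder (crop (170,265)) lies under the fingers, so I descend and grip.

Request:
step_arm --plan '[{"tx":0,"ty":0,"tz":0.035,"rx":0,"ry":0,"rz":0,"hand":0.6},{"tx":0,"ty":0,"tz":0.07,"rx":0,"ry":0,"rz":0,"hand":0.6},{"tx":0,"ty":0,"tz":0.092,"rx":0,"ry":0,"rz":0,"hand":0.6},{"tx":0,"ty":0,"tz":0.1,"rx":0,"ry":0,"rz":0,"hand":0.6},{"tx":0,"ty":0,"tz":0.1,"rx":0,"ry":0,"rz":0,"hand":0.6},{"tx":0,"ty":0,"tz":0.1,"rx":0,"ry":0,"rz":0,"hand":0.1},{"tx":0,"ty":0,"tz":0.1,"rx":0,"ry":0,"rz":0,"hand":0.1},{"tx":0,"ty":0,"tz":0.1,"rx":0,"ry":0,"rz":0,"hand":0.1},{"tx":0,"ty":0,"tz":0.1,"rx":0,"ry":0,"rz":0,"hand":0.1},{"tx":0,"ty":0,"tz":0.1,"rx":0,"ry":0,"rz":0,"hand":0.1},{"tx":0,"ty":0,"tz":0.1,"rx":0,"ry":0,"rz":0,"hand":0.1}]' --grip_force 50

```text
t: 10.05
ee_pos: [0.4231, 0.3791, 0.0752]
tcp_rot: [-0.0, 0.936, 0.351, 0.001]
ft_force: [-1.3, -0.1, 5.8]
finger_gap: 0.027
gripper_force: 50.0
```

Request:
step_arm --plan '[{"tx":0,"ty":0,"tz":-0.015,"rx":0,"ry":0,"rz":0,"hand":0.1},{"tx":0,"ty":0,"tz":-0.05,"rx":0,"ry":0,"rz":0,"hand":0.1},{"tx":0,"ty":0,"tz":-0.09,"rx":0,"ry":0,"rz":0,"hand":0.1},{"tx":0,"ty":0,"tz":-0.12,"rx":0,"ry":0,"rz":0,"hand":0.1},{"tx":0,"ty":0,"tz":-0.13,"rx":0,"ry":0,"rz":0,"hand":0.1},{"tx":0,"ty":0,"tz":-0.13,"rx":0,"ry":0,"rz":0,"hand":0.1}]' --grip_force 60

```text
t: 10.8
ee_pos: [0.4225, 0.3784, 0.2042]
tcp_rot: [0.0, 0.936, 0.351, 0.0]
ft_force: [0.2, 0.3, -3.2]
finger_gap: 0.0266
gripper_force: 60.0
```

Request:
step_arm --plan '[{"tx":-0.012,"ty":0.02,"tz":0,"rx":0,"ry":0.04,"rz":0,"hand":0.1},{"tx":-0.027,"ty":0.045,"tz":0,"rx":0,"ry":0.09,"rz":0,"hand":0.1},{"tx":-0.042,"ty":0.072,"tz":0,"rx":0,"ry":0.15,"rz":0,"hand":0.1},{"tx":-0.058,"ty":0.1,"tz":0,"rx":0,"ry":0.21,"rz":0,"hand":0.1},{"tx":-0.074,"ty":0.128,"tz":0,"rx":0,"ry":0.27,"rz":0,"hand":0.1},{"tx":-0.09,"ty":0.156,"tz":0,"rx":0,"ry":0.33,"rz":0,"hand":0.1},{"tx":-0.106,"ty":0.184,"tz":0.005,"rx":0,"ry":0.4,"rz":0,"hand":0.1},{"tx":-0.122,"ty":0.21,"tz":0.015,"rx":0,"ry":0.46,"rz":0,"hand":0.1},{"tx":-0.132,"ty":0.23,"tz":0.03,"rx":0,"ry":0.51,"rz":0,"hand":0.1},{"tx":-0.137,"ty":0.2377,"tz":0.037,"rx":0,"ry":0.5236,"rz":0,"hand":0.1},{"tx":-0.137,"ty":0.2377,"tz":0.037,"rx":0,"ry":0.5236,"rz":0,"hand":0.1}]' --grip_force 60

```text
t: 12.18
ee_pos: [0.4731, 0.1085, 0.1637]
tcp_rot: [-0.092, 0.906, 0.338, 0.24]
ft_force: [0.3, 0.2, -3.7]
finger_gap: 0.0267
gripper_force: 60.0
```

Run:
```python
from h import *
from scipy.spatial.transform import Rotation as Ro
a=[];r=[]
for n in("scene","top","scene"):
    im,d=manip.capture(n); s=manip.read_state(); a.append(s["ee_pos"]); r.append(s["tcp_rot"]); P=cloud(n,d); np.savez(n+"2.npz",im=im,d=d)
    if n=="scene": cv2.imwrite("pics/f.png",cv2.resize(im[160:300,250:425,::-1],(750,600),interpolation=cv2.INTER_CUBIC))
p=np.mean(a,0); w=np.mean(r,0); M=Ro.from_quat([*w[1:],w[0]]).as_matrix()
print(p,M.round(3).tolist(),s["joint_positions"].round(3),s["ft_force"],s["finger_gap"])
# fit the gun's nozzle axis: points within 18 mm of tool axis, 20-75 mm ahead of TCP
for n in("scene","top"):
    f=np.load(n+"2.npz"); d=f["d"]; P=cloud(n,d)[d>0]; L=(P-p)@M
    for lo,hi in((-.012,.0),(.012,.02),(.024,.045),(.045,.068)):
        q=L[(np.hypot(L[:,0],L[:,1])<.024)&(L[:,2]>lo)&(L[:,2]<hi)]
        if len(q)>15:
            print(n,lo,hi,len(q),*circ(q,.013 if lo>.01 else .014))
    q=L[(np.hypot(L[:,0],L[:,1])<.016)&(L[:,2]>.03)&(L[:,2]<.085)]; 
    if len(q): print("mouth z",np.percentile(q[:,2],[95,99,100]))
    q=L[(np.hypot(L[:,0],L[:,1])<.013)&(L[:,2]>.09)&(L[:,2]<.14)]; 
    if len(q)>8:
        b=least_squares(lambda b:np.linalg.norm(q-b,axis=1)-.007,[0,0,.113],loss="soft_l1",f_scale=.001).x; print("ball tool",len(q),b)
```

```text
[0.47453332 0.1093877  0.16585994] [[0.655, 0.657, 0.374], [0.569, -0.754, 0.328], [0.498, -0.002, -0.867]] [-0.078 -0.287  2.375  0.551  0.75   0.425] [ 0.40034126 -0.68679438 -1.26777983] 0.026819707114205824
mouth z [0.06605449 0.06605449 0.06605449]
ball tool 61 [-2.99737946e-04 -1.22187521e-04  1.32253985e-01]
top -0.012 0.0 52 [-0.00127096  0.00011738] 0.004239509806976193
top 0.024 0.045 34 [-0.00623035  0.00065238] 0.002445102304365915
top 0.045 0.068 57 [-0.00320612 -0.00016827] 0.0014248965508569138
mouth z [0.06818318 0.07111734 0.07369572]
ball tool 71 [ 0.00500117 -0.0001758   0.12340017]
```

View pics/f.png

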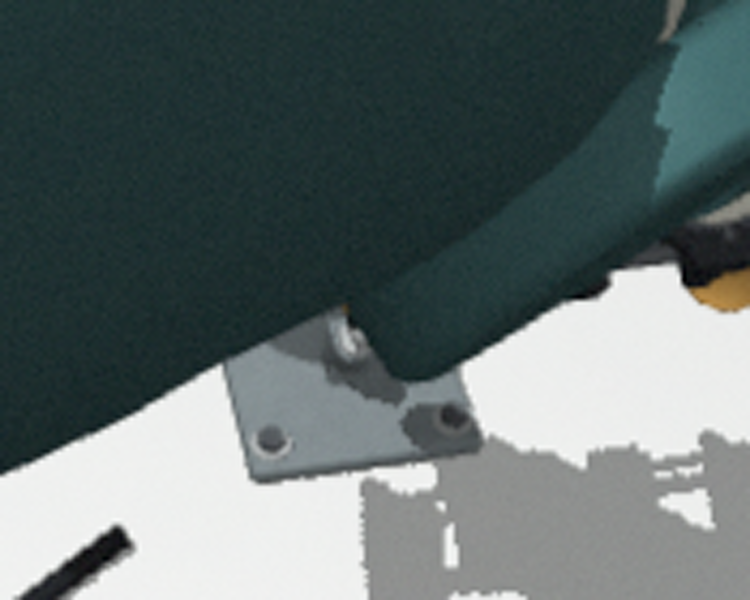

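The arm hides the gun from the scene camera; only the nipple tip (crop (348,335)) shows. I check the top view.

Run:
```python
from h import *
f=np.load("top2.npz"); im=f["im"]; d=f["d"]; K,R,t=cam("top")
p=np.array([.4745,.1094,.1658]); M=np.array([[0.655,0.657,0.374],[0.569,-0.754,0.328],[0.498,-0.002,-0.867]])
big=cv2.resize(im[150:270,270:390],(600,600),interpolation=cv2.INTER_CUBIC)[:,:,::-1].copy()
for z in (0,.0685,.1135):
    c=R@(p+M@np.array([0,0,z]))+t; u=K@c; u=u[:2]/u[2]; print(z,u); cv2.circle(big,tuple(((u-[270,150])*5).astype(int)),3,(0,0,255),-1)
cv2.imwrite("pics/g.png",big)
P=cloud("top",d)[d>0]; L=(P-p)@M
q=L[(np.hypot(L[:,0],L[:,1])<.03)&(L[:,2]>.02)&(L[:,2]<.075)]; q=q[np.argsort(q[:,2])]
print((q*1000).round(1)[::2].tolist())
```

```text
0 [336.55006175 226.36713687]
0.0685 [324.26254568 216.74326081]
0.1135 [316.88923714 210.96830946]
[[11.5, -1.5, 24.5], [6.8, -3.9, 31.6], [5.1, -1.7, 37.7], [-1.3, -11.2, 40.2], [10.9, -2.0, 41.1], [3.1, 9.1, 41.8], [2.6, 5.8, 42.3], [4.5, 7.3, 42.6], [-1.4, 9.7, 42.6], [5.3, -4.8, 43.4], [3.7, 4.0, 43.5], [3.1, -2.8, 43.8], [8.8, -5.1, 44.1], [0.3, -11.1, 44.1], [5.4, 5.6, 44.2], [-0.4, 11.4, 44.4], [2.3, -6.1, 44.7], [4.7, 2.3, 45.0], [-0.0, -7.6, 45.0], [3.4, -11.3, 45.6], [2.8, 11.2, 45.7], [8.2, 5.5, 46.1], [9.5, -3.3, 46.5], [0.3, -12.7, 47.2], [6.5, -8.1, 47.4], [7.6, -9.8, 48.8], [9.8, 2.1, 49.8], [9.2, -1.3, 50.3], [12.2, -4.9, 51.6], [7.4, -7.9, 52.5], [6.1, -11.1, 54.2], [8.9, 4.3, 54.6], [-1.2, -12.0, 55.9], [6.4, -5.7, 57.6], [7.4, -7.5, 59.0], [6.0, 8.4, 59.7], [4.7, -8.9, 59.9], [7.3, 6.6, 60.7], [8.2, -5.7, 61.2], [10.0, -4.1, 61.8], [12.0, -2.5, 62.0], [-3.7, -13.2, 63.2], [-0.4, -13.4, 64.4], [8.0, -7.2, 64.7], [9.2, -5.5, 66.2], [3.1, 11.1, 67.9], [8.5, 5.3, 68.5], [8.6, -3.4, 70.8]]
```

View pics/g.png

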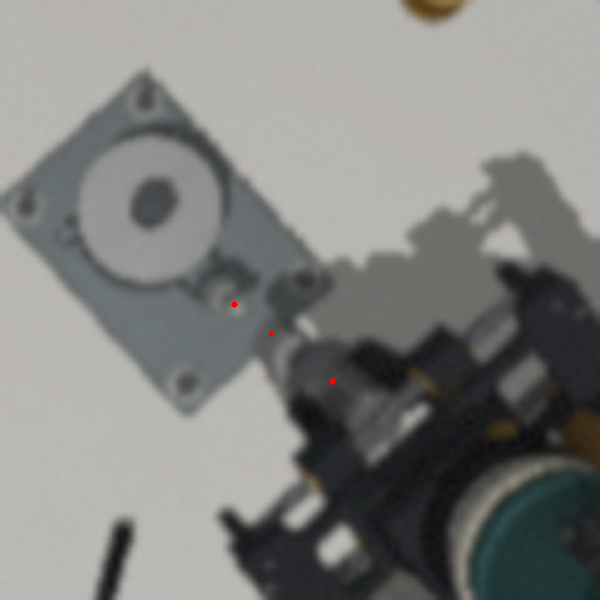

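Run:
```python
from h import *
p=np.array([.4745,.1094,.1658]); M=np.array([[0.655,0.657,0.374],[0.569,-0.754,0.328],[0.498,-0.002,-0.867]])
Q=[];B=[]
for i in range(6):
    im,d=manip.capture("top"); P=cloud("top",d)[d>0]; L=(P-p)@M
    Q.append(L[(np.hypot(L[:,0],L[:,1])<.02)&(L[:,2]>.047)&(L[:,2]<.068)])
    B.append(L[(np.hypot(L[:,0]-.001,L[:,1])<.011)&(L[:,2]>.102)&(L[:,2]<.113)])
q=np.vstack(Q); print(len(q),*circ(q,.013))
f=lambda c:np.hypot(q[:,0]-c[0]-c[2]*(q[:,2]-.058),q[:,1]-c[1])-.013
print(least_squares(f,[0,0,0],loss="soft_l1",f_scale=.001).x)
b=np.vstack(B); s=least_squares(lambda c:np.linalg.norm(b-c,axis=1)-.007,[0,0,.113],loss="soft_l1",f_scale=.001); print(len(b),s.x)
print(manip.read_state()["ee_pos"])
```

```text
274 [2.64428369e-05 2.50138997e-04] 0.0009823318445299145
[ 1.61721023e-05  2.43873712e-04 -1.00252409e-02]
135 [0.00148737 0.00049743 0.11193273]
[0.475697   0.10981812 0.16761427]
```

Request:
step_arm --plan '[{"tx":0.0014,"ty":0.0003,"tz":0.01,"rx":0,"ry":0,"rz":0,"hand":0.1},{"tx":0.0014,"ty":0.0003,"tz":0.02,"rx":0,"ry":0,"rz":0,"hand":0.1},{"tx":0.0014,"ty":0.0003,"tz":0.028,"rx":0,"ry":0,"rz":0,"hand":0.1},{"tx":0.0014,"ty":0.0003,"tz":0.034,"rx":0,"ry":0,"rz":0,"hand":0.1},{"tx":0.0014,"ty":0.0003,"tz":0.034,"rx":0,"ry":0,"rz":0,"hand":0.1}]' --grip_force 60

```text
t: 13.25
ee_pos: [0.4891, 0.1213, 0.1376]
tcp_rot: [-0.091, 0.905, 0.339, 0.242]
ft_force: [-0.5, 0.5, -3.4]
finger_gap: 0.0265
gripper_force: 60.0
```

```bash
cat > m.py <<'E'
from h import *
from scipy.spatial.transform import Rotation as Ro
A=[];W=[];Ds=[];F=[]
for i in range(6):
    im,d=manip.capture("top"); s=manip.read_state(); A.append(s["ee_pos"]); W.append(s["tcp_rot"]); Ds.append(d);F.append(s["ft_force"])
p=np.mean(A,0); w=np.mean(W,0); M=Ro.from_quat([*w[1:],w[0]]).as_matrix(); print(p,M[:,2],"F tool",M.T@np.mean(F,0))
L=np.vstack([(cloud("top",d)[d>0]-p)@M for d in Ds])
q=L[(np.hypot(L[:,0],L[:,1])<.02)&(L[:,2]>.047)&(L[:,2]<.068)]; print("nozzle",len(q),*circ(q,.013))
b0=(np.array([.5183,.1463,.0685])-p)@M
b=L[(np.linalg.norm(L-b0,axis=1)<.010)&(L[:,2]<b0[2]+.002)&(L[:,2]>.0735)]
if len(b)>20: print("ball",len(b),least_squares(lambda c:np.linalg.norm(b-c,axis=1)-.007,b0,loss="soft_l1",f_scale=.001).x)
print("b0",b0,"t",s["t"])
h=L[(np.hypot(L[:,0],L[:,1])<.014)&(L[:,2]>.05)]; print("z hist",np.histogram(h[:,2]*1000,np.arange(50,92,3))[0])
cv2.imwrite("pics/last.png",cv2.resize(im[170:240,290:360,::-1],(600,600),interpolation=cv2.INTER_CUBIC))
E
python3 m.py
```

```text
[0.48956976 0.12104796 0.13859711] [ 0.37715639  0.32845427 -0.86595084] F tool [-1.80757945 -0.00775786  2.593876  ]
nozzle 256 [-0.00203033 -0.00023433] 0.0010390421319618087
b0 [-0.00193495 -0.00017533  0.07983058] t 13.55
z hist [38 31 45 37 47 20 10  0  0  3  2  1  0]
```

View pics/last.png

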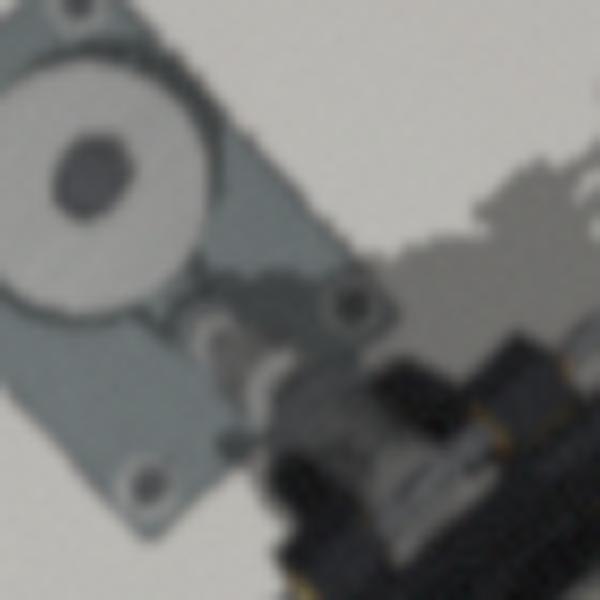

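The nozzle (crop (240,370)) is aligned with the ball to within 0.3 mm and about 4 mm short of it. I advance slowly.

Request:
step_arm --plan '[{"tx":0,"ty":0,"tz":0.003,"rx":0,"ry":0,"rz":0,"hand":0.1},{"tx":0,"ty":0,"tz":0.006,"rx":0,"ry":0,"rz":0,"hand":0.1},{"tx":0,"ty":0,"tz":0.009,"rx":0,"ry":0,"rz":0,"hand":0.1},{"tx":0,"ty":0,"tz":0.009,"rx":0,"ry":0,"rz":0,"hand":0.1}]' --grip_force 60

```text
t: 14.05
ee_pos: [0.4929, 0.1241, 0.1306]
tcp_rot: [-0.091, 0.905, 0.339, 0.242]
ft_force: [-1.6, -1.0, -1.5]
finger_gap: 0.027
gripper_force: 60.0
```

```bash
python3 m.py
```

```text
[0.49280818 0.12409333 0.13070792] [ 0.37681538  0.32860456 -0.86604227] F tool [-1.84725908e+00 -5.84973871e-01  1.77905140e-03]
nozzle 255 [-0.00204347 -0.00015378] 0.0009245577352106517
b0 [-1.82313228e-03  1.82741037e-05  7.07776119e-02] t 14.35
z hist [36 39 32 38 45 23 22  2  0  0  4 38 46]
```

Request:
step_arm --plan '[{"tx":0,"ty":0,"tz":0.003,"rx":0,"ry":0,"rz":0,"hand":0.1},{"tx":0,"ty":0,"tz":0.006,"rx":0,"ry":0,"rz":0,"hand":0.1},{"tx":0,"ty":0,"tz":0.008,"rx":0,"ry":0,"rz":0,"hand":0.1},{"tx":0,"ty":0,"tz":0.008,"rx":0,"ry":0,"rz":0,"hand":0.1}]' --grip_force 60

```text
t: 14.85
ee_pos: [0.4955, 0.1268, 0.1228]
tcp_rot: [-0.091, 0.905, 0.339, 0.242]
ft_force: [2.1, 1.7, -6.7]
finger_gap: 0.0273
gripper_force: 60.0
```

```bash
python3 m.py
```

```text
[0.49543208 0.12675457 0.12309802] [ 0.37596039  0.32851846 -0.86644643] F tool [-1.58432239  0.05729599  7.27000515]
nozzle 233 [-1.80446202e-03 -8.70371889e-05] 0.0010514581114698558
b0 [-0.00119524  0.00033066  0.06232472] t 15.15
z hist [33 45 32 31 37 23 13  2  6 26 29 51 30]
```

Request:
step_arm --plan '[{"tx":0,"ty":0,"tz":0.002,"rx":0,"ry":0,"rz":0,"hand":0.1},{"tx":0,"ty":0,"tz":0.005,"rx":0,"ry":0,"rz":0,"hand":0.1},{"tx":0,"ty":0,"tz":0.008,"rx":0,"ry":0,"rz":0,"hand":0.1},{"tx":0,"ty":0,"tz":0.01,"rx":0,"ry":0,"rz":0,"hand":0.1},{"tx":0,"ty":0,"tz":0.01,"rx":0,"ry":0,"rz":0,"hand":0.1}]' --grip_force 60

```text
t: 15.78
ee_pos: [0.4997, 0.13, 0.1154]
tcp_rot: [-0.091, 0.904, 0.339, 0.242]
ft_force: [-6.5, -2.7, 3.5]
finger_gap: 0.0269
gripper_force: 60.0
```

```bash
python3 m.py
```

```text
[0.49961878 0.12995073 0.11548313] [ 0.37682993  0.32871428 -0.8659943 ] F tool [-3.80629735 -1.57640593 -5.95366536]
nozzle 197 [-2.24939034e-03 -8.54278942e-05] 0.0009504888423108193
b0 [-1.99570290e-03 -4.07198979e-05  5.31010041e-02] t 16.075
z hist [34 35 36 33 17  8  8 25 29 27 32 45 53]
```

Request:
step_arm --plan '[{"tx":-0.0002,"ty":0,"tz":0.002,"rx":0,"ry":0,"rz":0,"hand":0.1},{"tx":-0.0003,"ty":0,"tz":0.004,"rx":0,"ry":0,"rz":0,"hand":0.1},{"tx":-0.0003,"ty":0,"tz":0.0055,"rx":0,"ry":0,"rz":0,"hand":0.1},{"tx":-0.0003,"ty":0,"tz":0.0055,"rx":0,"ry":0,"rz":0,"hand":0.1},{"tx":-0.0003,"ty":0,"tz":0.0055,"rx":0,"ry":0,"rz":0,"hand":0.1}]' --grip_force 60

```text
t: 16.7
ee_pos: [0.5017, 0.1317, 0.1109]
tcp_rot: [-0.091, 0.904, 0.339, 0.243]
ft_force: [-7.3, -2.8, 5.1]
finger_gap: 0.0266
gripper_force: 60.0
```

```bash
python3 m.py
```

```text
[0.50165907 0.1316348  0.11093056] [ 0.37719672  0.32891412 -0.8657587 ] F tool [-4.42074721 -1.97158333 -8.00578795]
nozzle 164 [-0.00264399 -0.00021046] 0.001358550872167529
b0 [-0.00203183 -0.00011744  0.04783512] t 17.0
z hist [33 44 22  4  4 22 35 30 22 46 45 28 13]
```

Request:
step_arm --plan '[{"tx":0,"ty":0,"tz":0.0008,"rx":0,"ry":0,"rz":0,"hand":0.1},{"tx":0,"ty":0,"tz":0.0008,"rx":0,"ry":0,"rz":0,"hand":0.1},{"tx":0,"ty":0,"tz":0.0008,"rx":0,"ry":0,"rz":0,"hand":0.1}]' --grip_force 60

```text
t: 17.38
ee_pos: [0.502, 0.1319, 0.1103]
tcp_rot: [-0.091, 0.904, 0.339, 0.243]
ft_force: [-7.5, -3.7, 5.4]
finger_gap: 0.0267
gripper_force: 60.0
```

```bash
python3 m.py
python3 - <<'E'
from h import *
im,d=manip.capture("top"); P=cloud("top",d)
q=near(P,d,(.569,.1905),.036,.05,.07); A=np.c_[q[:,:2]-[.569,.1905],np.ones(len(q))]; print(len(q),np.linalg.lstsq(A,q[:,2],rcond=None)[0])
E
```

```text
[0.50195574 0.13188787 0.11025531] [ 0.37719414  0.32891566 -0.86575924] F tool [-4.26834479 -2.23961229 -8.39169317]
nozzle 160 [-2.64455789e-03  2.35627331e-05] 0.0015438894707819003
b0 [-0.00203142 -0.0001216   0.04705538] t 17.675
z hist [31 33 20  2  3 30 35 24 28 42 55 22  5]
543 [ 0.00217252 -0.00942073  0.06049905]
```

View pics/last.png

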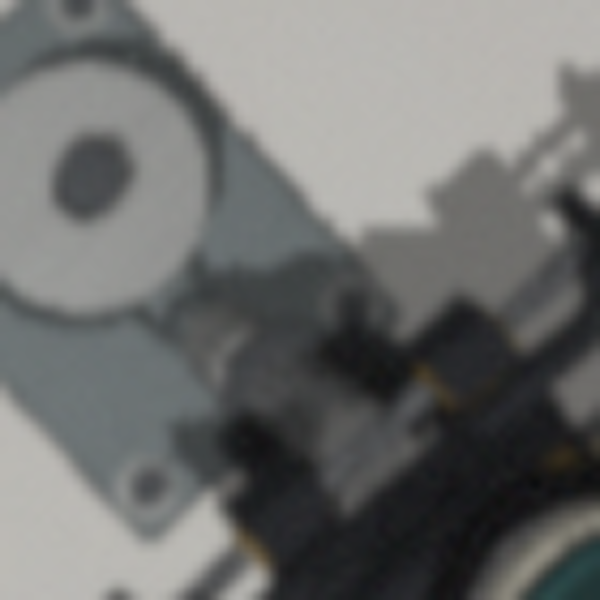

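The gun is on the nipple (crop (215,335)), pushed in about 10–11 mm by both force and geometry. The cover still sits flat at 60 mm.

```bash
python3 -c "
from bench import manip
print(manip.hand_in())"
```

```text
the job is handed in; nothing more can be done
None
```

I handed the job in: the cover sits flat on the rim and released, and the gun is snapped onto the nipple and still gripped, with its nozzle pressed in an estimated 10–11 of 14 mm; I moved none of the other things on purpose, but did not re-measure them at the end.

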